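Turn a filter arm round on its lamp base

TASK

Of the two microscope lamp bases on the bench, one has its filter arm fitted back to front: its filter ring lies over the plain end instead of over the white light window. Lift that arm off its pivot pin, turn it end for end and refit it on the same pin, lying flat on its base between the posts with the ring over the window. Leave the other arm as it is.

Things in the scene. Friction and masses are not known exactly. Their poses are not given: they have to be found in the camera images.
- holder_a: The filter arm fitted back to front: aluminium, 100-210 g. Hub with a blind 16 mm hole from below, 26 mm deep (3 mm slack round the pin); on top a round grip knob 36 mm across, 26 to 46 mm above the underside. Flat bar 16 wide, 8 high along x: ring at +x, block (16 wide, 22 high, ends at 55 mm) at -x; balances near the hub. Origin: hole axis, underside; z up. Starts with +x to the lamp's plain end.
- ring_a (a point): Centre of that arm's filter ring: 70 mm from the hole axis along the arm's +x, 4 mm above its underside. The ring is flat, 54 mm across, 8 mm high, with a glass in it.
- lamp_a: That arm's lamp base, fixed: white box 210 (x) x 80 x 40 mm, black top. Origin: underside, below the pin; z up. Pin: 10 mm thick, 24 mm high above the top, upper 9 mm tapered to 3 mm. Light window: white disc, 38 mm across, flush in the top at x = +70 mm. Four posts 8 mm thick, 14 mm high at x +-32, y +-20 mm keep a seated arm from swinging round; a seated arm's origin is 40 mm above the bench.
- holder_b: The other filter arm, of the same shape, size and axes, correctly fitted on an identical lamp base with its ring over that base's window. To be left alone.
Not all that is in view belongs to the job. What is shaped like the holder_a but green is not meant.

How it is judged (in metres and radians):
On the way:
1. the arm is lifted clear off its pin (z of holder_a in the frame of lamp_a above 0.062 m), for 0.1 s.
At the end, for the whole second after the job is handed in: The arm is back on its pin: hole axis within 10 mm of the pin axis, underside under 5 mm above the lamp base's top, tilted under 0.08 rad, at rest, its ring over the window (ring centre over 55 mm from the pin towards the window, within 20 mm of the centre line) (horizontal distance between holder_a and lamp_a below 0.01 m and z of holder_a in the frame of lamp_a below 0.045 m and angle between holder_a's own z axis and vertical below 0.08 rad and x of ring_a in the frame of lamp_a above 0.055 m and y of ring_a in the frame of lamp_a between -0.02 and 0.02 m and linear speed of holder_a below 0.02 m/s); the robot touches nothing.
It fails at once if the other, correctly fitted arm is moved by more than 15 mm (distance of holder_b from where it was at the start of the episode above 0.015 m).
It also fails if it takes over 38 s, if anything falls off the work surface, if the arm or the gripper's body presses on something with over 40 N, if the wrist force passes 120 N, or if a joint passes its speed limit or range.

ROBOT

A 7-joint arm with a two-finger parallel gripper is mounted at the origin on the work surface. World frame = base frame: x ahead of the robot, y to its left, z up, the work surface at z = 0. Lengths are in mm, angles in rad, forces in N, time in s.
With the tool pointing down it reaches from about 400 to 925 mm from the base axis. Payload 5.6 kg.
Tool frame: the origin (TCP) lies at the very end of the fingers, on their centre line; the grasp point (between the pads) lies arm.grasp_offset behind it (arm.grasp_offset is the distance from the TCP to the grasp point, in mm); z points along the fingers, x is the direction in which the jaws open and shut, and the axes are right-handed (so a half turn about z gives the same grasp; the last joint's range is limited). The gripper opens to 85 mm and grips with 20 to 120 N. Pads are 22 mm wide; open, the fingers measure 114 mm over their backs; the gripper's body (76 mm by 85 mm) begins 54 mm behind the grasp point. The pads swing forward as they close: fully open they stand 13 mm farther back than shut.
Start: joints at [1.263, 0.468, -0.012, 1.603, 0.006, 1.071, -0.056], TCP at [170.073, -627.363, 200.79] pointing down, gripper open.
Joint ranges: [-2.53, 2.53], [-0.31, 2.02], [-1.57, 1.55], [0.28, 2.44], [-1.29, 4.43], [0.15, 1.84], [-2.92, 2.92]. Speed limits (rad/s): [2.57, 2.57, 3.14, 3.14, 3.14, 3.14, 3.14].

INTERFACE

Orientations are given as a unit quaternion [w, x, y, z].
In Python, from workcell import arm, vision gives the robot as it stands.
- The arm moves only by the shell command python3 -m inch 'ROWS' [OPENING] [FORCE]. ROWS is JSON, one flat list of numbers, 6 for each row, row after row: the shift along the tool's x, y, z in m, then the turn, a rotation vector about the tool's x, y, z in rad. In form: [tx, ty, tz, wx, wy, wz, tx, ty, tz, wx, wy, wz, ...]. A call has 1 to 8 rows; each row shifts and turns the commanded pose from where the row before left it, along the tool's axes as they then stand; what a row does not reach is not made up. A row lasts 1/8 s, in which the tool goes at most 62.5 mm and 10.7 degrees, less where a joint would pass 70% of its speed; a pose out of reach is approached as far as the arm can. A call with a gripper value outside its range is refused whole. OPENING is the closure, from 0 (fully open) to 1 (shut), set as the call begins (- or left out, the last holds). The fingers move at their own pace and stop on an object; FORCE is the grip in N (left out, the last holds). Time passes only in rows, so rows that do not move let the fingers close. It gives the time, the measured TCP pose, the force and the opening at its end, in the units of the state.
- arm.state(): the state, without advancing time (a new reading comes with each control period).
- vision.snapshot(name): name is "side" or "top" or "wrist"; returns (picture, depth): 420x560x3 uint8, red, green, blue; 420x560 float32, mm along the optical axis (not along the pixel's ray), 0 where there is no reading.
- vision.camera_model(name): a dict with "K" (3x3 intrinsics, pixels), "k1" (the pictures are not rectified: a ray, as slopes to the right and down, at radius r is drawn at 1 + k1 r^2 times it, then the intrinsics apply), "eye" and "attitude" of the camera in the world. Camera axes: x right, y down, z forward; pixel columns grow to the right and rows downward; lengths in mm; the calibration is good to about 2 mm. A picture is of the moment at which its call begins: read the wrist's pose just before it. camera_model takes no time and is no camera call; for the wrist camera it gives the pose at the moment of the call.
- arm.close_job(): hands the job in, once; it reports no verdict.
The state is a dict: "time": time; "q": joint angles; "qd": joint speeds; "tau": joint torques, N m; "position": TCP position; "tcp_rot": TCP orientation; "ft_force": force on the tool from outside, world axes, zero at the start; "torque": the same for the moment, N m; "width": finger opening in mm.
Only numpy, scipy, OpenCV 4.12 (cv2) and the standard library are available. Lean on these libraries where they do the work, as an engineer would, in place of code of your own. Each camera call takes 0.05 s, during which the arm holds its last target.

## Working session

There is one attempt and no reset: what is moved stays moved. The work goes in short steps, Python scripts to look and compute and a shell command to move; the robot and the scene stay as the last step left them, time stands still between calls to the robot, and variables do not carry over. Pictures are saved under pics/ and viewed, and the job is handed in when it is done.

```bash
ls; mkdir -p pics
python3 - <<'E'
from workcell import arm, vision
import cv2,numpy as np
s=arm.state();print(s['time'],s['position'],s['tcp_rot'],s['width'],s['ft_force'],arm.grasp_offset)
for n in ['side','top']:
    p,d=vision.snapshot(n);np.savez('pics/%s0.npz'%n,p=p,d=d);cv2.imwrite('pics/%s0.png'%n,p[:,:,::-1]);print(n,vision.camera_model(n))
E
```

```text
pics
0.0 [ 169.90673247 -626.7560373   199.81486543] [-5.09181084e-04  7.94257203e-01 -6.07581003e-01 -7.49486978e-04] 85.45992384341858 [-0.4105329   0.52007896 -0.08713665] 18.700000000000003
side {'K': array([[405.94683969,   0.        , 285.04323634],
       [  0.        , 405.94683969, 215.82328498],
       [  0.        ,   0.        ,   1.        ]]), 'k1': -0.03231942058582857, 'eye': array([ 295.16275604, -479.38834034,  565.63016205]), 'attitude': array([-0.37719214,  0.89676376, -0.21705705,  0.08016908])}
top {'K': array([[475.59728238,   0.        , 273.05841329],
       [  0.        , 475.59728238, 213.21079678],
       [  0.        ,   0.        ,   1.        ]]), 'k1': -0.029108006942563543, 'eye': array([454.12862896, -11.44534089, 889.21920215]), 'attitude': array([-0.00268062,  0.71580069, -0.69791339,  0.02321819])}
```

View pics/side0.png

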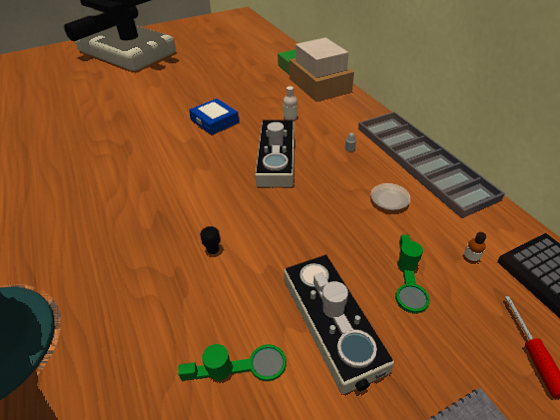

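View pics/top0.png

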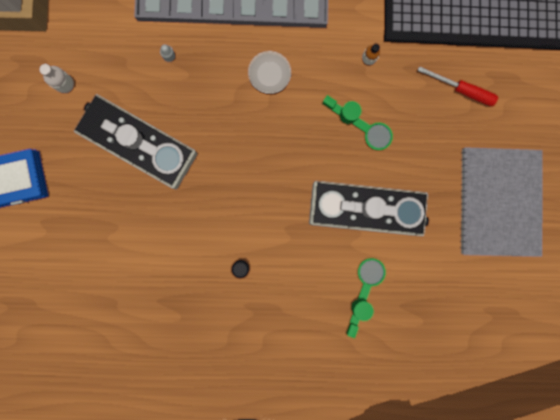

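The top view shows the back-to-front arm at about (376,208): its white window is visible at (332,204) and its ring is at (409,212), over the plain end. The correctly fitted arm is at about (127,135), with its ring over the window. The green ones are decoys.

```bash
cat > h.py <<'E'
import numpy as np,cv2
from scipy.spatial.transform import Rotation as R
def rot(q): return R.from_quat([q[1],q[2],q[3],q[0]]).as_matrix()
def rays(m,uv):
    uv=np.asarray(uv,float).reshape(-1,1,2)
    K=m['K'];x=(uv[:,0]-[K[0,2],K[1,2]])/[K[0,0],K[1,1]]
    u=x.copy()
    for _ in range(20): u=x/(1+m['k1']*(u**2).sum(1,keepdims=True))
    return np.c_[u,np.ones(len(u))]@rot(m['attitude']).T
def plane(m,uv,z):
    r=rays(m,uv);return m['eye']+r*((z-m['eye'][2])/r[:,2])[:,None]
def blobs(mask,amin=100):
    c,_=cv2.findContours(mask.astype(np.uint8),cv2.RETR_EXTERNAL,cv2.CHAIN_APPROX_NONE)
    return [k for k in c if cv2.contourArea(k)>amin]
E
python3 - <<'E'
from workcell import arm, vision
from h import *
f=np.load('pics/top0.npz');p,d=f['p'],f['d'];m=vision.camera_model('top')
# world points from depth
v,u=np.mgrid[170:246,295:445];uv=np.c_[u.ravel(),v.ravel()]
r=rays(m,uv);P=m['eye']+r*d[170:246,295:445].ravel()[:,None]
Z=P[:,2].reshape(u.shape)
print(np.percentile(Z,[5,25,50,75,95]))
for lo,hi,z,n in [(78,95,86,'knob'),(56,70,62,'block'),(44,53,48,'bar'),(33,95,40,'lamp')]:
    for c in blobs((Z>lo)&(Z<hi),15):
        c=c+np.array([295,170]);w=plane(m,c.reshape(-1,2),z)
        rc=cv2.minAreaRect(w[:,:2].astype(np.float32));print(n,len(c),rc,'meanz')
K=(Z>78);print('knob z',np.median(P[:,2][K.ravel()]))
S=p[170:246,295:445].astype(int)
for c in blobs((S.min(2)>150),30):
    c=c+np.array([295,170]);w=plane(m,c.reshape(-1,2),40);print('white',cv2.minEnclosingCircle(w[:,:2].astype(np.float32)),cv2.minAreaRect(w[:,:2].astype(np.float32)))
big=cv2.resize(p[165:250,290:450],None,fx=5,fy=5,interpolation=cv2.INTER_CUBIC);cv2.imwrite('pics/crop.png',big[:,:,::-1])
E
```

```text
[-1.72680338  0.17996174  2.50010311 40.80145391 54.54375757]
knob 60 ((498.9392395019531, -207.10635375976562), (34.131717681884766, 36.194175720214844), 1.4613662958145142) meanz
block 37 ((501.6141662597656, -165.1872100830078), (15.81938648223877, 22.924129486083984), 1.1150970458984375) meanz
bar 52 ((498.3570556640625, -194.260498046875), (30.761873245239258, 22.958139419555664), 69.75662994384766) meanz
bar 101 ((496.0564880371094, -272.0928955078125), (66.78270721435547, 53.64677810668945), 57.069271087646484) meanz
lamp 306 ((498.8285827636719, -208.77590942382812), (207.0251922607422, 79.30355072021484), 85.5533676147461) meanz
knob z 86.45074106990717
white ((498.82196044921875, -254.93646240234375), 52.74766540527344) ((493.4894104003906, -255.06016540527344), (50.648902893066406, 104.10428619384766), 1.4093518257141113)
white ((503.4540100097656, -156.64483642578125), 38.0761604309082) ((505.275146484375, -156.60726928710938), (43.179508209228516, 74.1598892211914), 1.468328833580017)
```

View pics/crop.png

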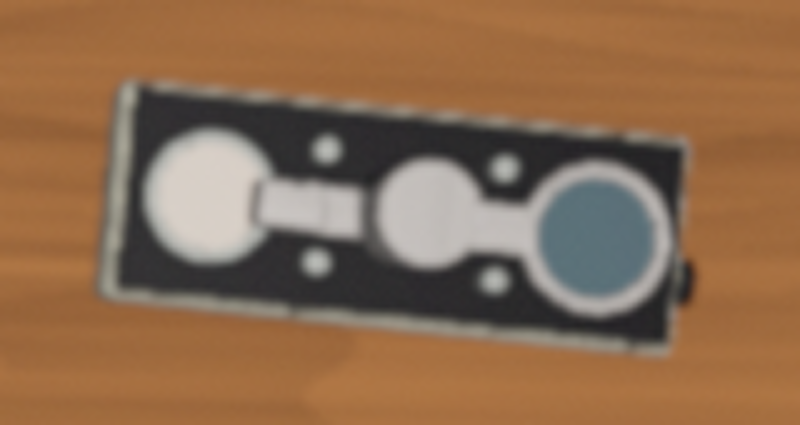

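```bash
python3 -m inch '[-0.0318,-0.0427,0,0,0,0, -0.0318,-0.0427,0,0,0,0, -0.0318,-0.0427,0,0,0,0, -0.0318,-0.0427,0,0,0,0, -0.0318,-0.0427,0,0,0,0, -0.0318,-0.0427,0,0,0,0, -0.0318,-0.0427,0,0,0,0, -0.0318,-0.0427,0,0,0,0]' 0 && python3 -m inch '[-0.0318,-0.0427,0,0,0,0, -0.0318,-0.0427,0,0,0,0, 0,0,0,0,0,-0.169, 0,0,0,0,0,-0.169, 0,0,0,0,0,-0.169, 0,0,0,0,0,-0.169, 0,0,0,0,0,-0.169, 0,0,0,0,0,-0.169]' && python3 -m inch '[0,0,0,0,0,-0.169, 0,0,0,0,0,-0.169, 0,0,0,0,0,-0.17, 0,0,0,0,0,0, 0,0,0,0,0,0]'
python3 - <<'E'
from workcell import arm, vision
from h import *
s=arm.state();print(s['time'],s['position'],s['tcp_rot'],s['q'],s['ft_force'])
print(rot(s['tcp_rot']))
m=vision.camera_model('wrist');p,d=vision.snapshot('wrist');np.savez('pics/w1.npz',p=p,d=d,**m);cv2.imwrite('pics/w1.png',p[:,:,::-1]);print(m)
E
```

```text
time: 1.1
position: [433.9, -290.9, 200.6]
tcp_rot: [0.0, 0.794, -0.608, -0.0]
ft_force: [1.7, -1.3, 0.1]
width: 85.4
time: 2.1
position: [498.6, -208.6, 200.4]
tcp_rot: [-0.0, 0.99, -0.143, -0.0]
ft_force: [-0.3, 0.4, -0.4]
width: 85.1
time: 2.72
position: [498.8, -208.8, 200.6]
tcp_rot: [-0.0, 0.994, 0.106, -0.0]
ft_force: [-0.9, -0.7, -0.2]
width: 85.3
2.725 [ 498.79429429 -208.81305442  200.58403935] [-7.00889237e-05  9.94338278e-01  1.06260739e-01 -1.99922410e-04] [ 0.76539557  0.34041089 -0.52474293  1.84436786  0.19894554  1.00922353
  0.37178995] [-0.89207066 -0.67617363 -0.20941112]
[[ 9.77417231e-01  2.11318212e-01 -4.12476412e-04]
 [ 2.11318268e-01 -9.77417301e-01  9.68963932e-05]
 [-3.82685609e-04 -1.81872006e-04 -9.99999910e-01]]
{'K': array([[329.15906562,   0.        , 282.35797245],
       [  0.        , 329.15906562, 213.53978038],
       [  0.        ,   0.        ,   1.        ]]), 'k1': 0.02117269459705665, 'eye': array([ 484.37594136, -145.48023485,  374.14344134]), 'attitude': array([0.12933006, 0.98588598, 0.10536024, 0.0142054 ])}
```

View pics/w1.png

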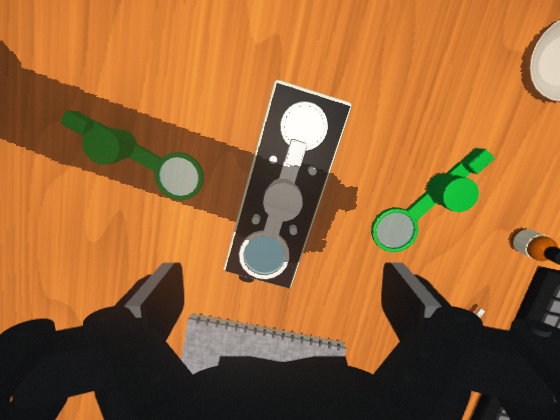

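The wrist view shows the knob at (283,200), the window at (304,126), the ring at (264,255) and the fingers at the bottom.

Run:
```python
from h import *
f=np.load('pics/w1.npz');p,d=f['p'],f['d'];m={k:f[k] for k in('K','eye','attitude')};m['k1']=float(f['k1'])
y0,y1,x0,x1=60,300,200,375
v,u=np.mgrid[y0:y1,x0:x1];uv=np.c_[u.ravel(),v.ravel()]
P=m['eye']+rays(m,uv)*d[y0:y1,x0:x1].ravel()[:,None];Z=P[:,2].reshape(u.shape)
for lo,hi,z,n in [(78,95,86,'knob'),(56,70,62,'block'),(33,95,40,'lamp')]:
    for c in blobs((Z>lo)&(Z<hi),30):
        w=plane(m,c.reshape(-1,2)+np.array([x0,y0]),z)[:,:2].astype(np.float32);print(n,cv2.minAreaRect(w),cv2.minEnclosingCircle(w))
print('z',np.median(Z[Z>78]),np.median(Z[(Z>36)&(Z<43)]))
S=p[y0:y1,x0:x1].astype(int)
for c in blobs((S.min(2)>170),60):
    w=plane(m,c.reshape(-1,2)+np.array([x0,y0]),40)[:,:2].astype(np.float32);print('white',cv2.minAreaRect(w))
    # circle fit on far edge of window
hs=cv2.cvtColor(p[y0:y1,x0:x1],cv2.COLOR_RGB2HSV)
# ring by depth
for c in blobs((Z>44)&(Z<53),30):
    w=plane(m,c.reshape(-1,2)+np.array([x0,y0]),48)[:,:2].astype(np.float32);print('bar',cv2.minAreaRect(w),w.min(0),w.max(0))
cv2.imwrite('pics/crop2.png',cv2.resize(p[y0:y1,x0:x1],None,fx=2.5,fy=2.5)[:,:,::-1])
```

```text
knob ((498.6024169921875, -209.5612030029297), (35.385658264160156, 35.41020202636719), 57.27077865600586) ((498.6545715332031, -209.3381805419922), 18.331737518310547)
block ((501.8603820800781, -167.25482177734375), (23.861568450927734, 16.03202247619629), 85.7968521118164) ((501.8371887207031, -167.2235565185547), 13.341447830200195)
lamp ((499.5889587402344, -210.2445068359375), (204.9895782470703, 78.11405944824219), 85.57537078857422) ((499.4197692871094, -210.14337158203125), 107.98844146728516)
z 86.5488435495858 40.60931253219184
white ((490.66778564453125, -292.65283203125), (33.32255554199219, 53.70021438598633), 70.96415710449219)
white ((507.4692077636719, -148.59677124023438), (45.48717498779297, 60.145267486572266), 17.362749099731445)
white ((488.034423828125, -125.72843170166016), (103.90925598144531, 51.43656921386719), 39.113006591796875)
bar ((497.1327209472656, -273.22979736328125), (67.13673400878906, 53.16779327392578), 59.049869537353516) [ 467.10565 -306.15576] [ 520.2827  -235.18423]
bar ((498.9887390136719, -192.45291137695312), (25.326499938964844, 21.974193572998047), 75.8343505859375) [ 485.23672 -202.04225] [ 508.9318  -177.95807]
```

View pics/crop2.png

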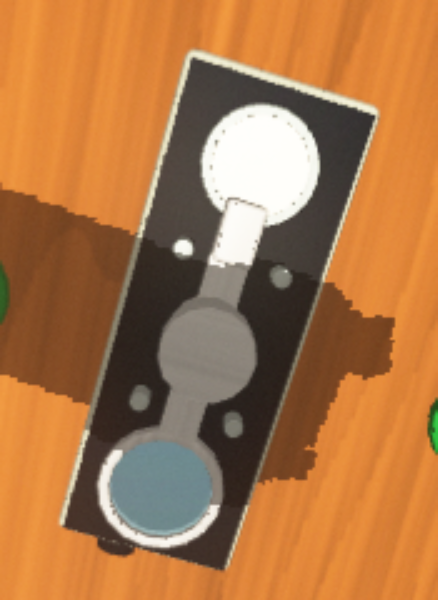

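```bash
python3 -m inch '[0,0,0.02,0,0,-0.14, 0,0,0.03,0,0,0, 0,0,0.03,0,0,0, 0,0,0.025,0,0,0, 0,0,0.02,0,0,0, 0,0,0.012,0,0,0, 0,0,0.0065,0,0,0, 0,0,0,0,0,0]' 0 && python3 -m inch '[0,0,0,0,0,0, 0,0,0,0,0,0, 0,0,0,0,0,0, 0,0,0,0,0,0, 0,0,0,0,0,0, 0,0,0,0,0,0]' 1 60
python3 - <<'E'
from workcell import arm, vision
from h import *
s=arm.state();print(s['time'],s['position'],s['q'],s['ft_force'],s['torque'],s['width'])
m=vision.camera_model('wrist');p,d=vision.snapshot('wrist');np.savez('pics/w2.npz',p=p,d=d,**m);cv2.imwrite('pics/w2.png',p[:,:,::-1])
E
```

```text
time: 3.78
position: [499.1, -208.7, 57.3]
tcp_rot: [0.0, 0.984, 0.177, -0.0]
ft_force: [0.0, 0.6, 0.7]
width: 85.3
time: 4.53
position: [499.0, -208.7, 57.3]
tcp_rot: [0.0, 0.984, 0.177, -0.0]
ft_force: [-0.2, -0.1, -0.0]
width: -0.1
4.525 [ 498.98517553 -208.72491741   57.25665214] [ 0.707661    0.53848304 -0.4699504   1.95064664  0.35438823  0.73335891
  0.38421021] [-0.2207344  -0.08912055 -0.0344558 ] [ 0.07737877  0.01310242 -0.00762616] -0.12192682309372996
```

View pics/w2.png

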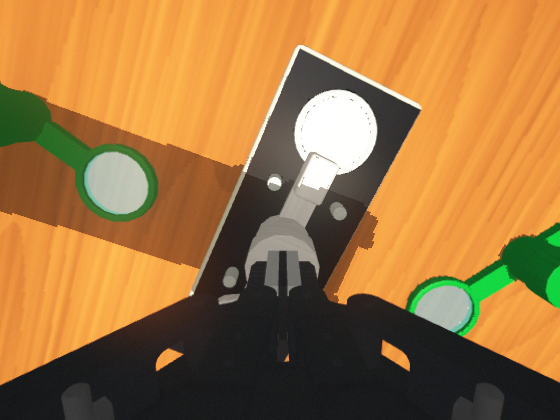

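The grip closed on nothing (width 0). The fingers, at about (283,265), appear beside or in front of the knob. I'll look from the other cameras.

Run:
```python
from workcell import arm, vision
from h import *
for n in ['side','top']:
    p,d=vision.snapshot(n);np.savez('pics/%s1.npz'%n,p=p,d=d)
    c=p[220:410,240:440] if n=='side' else p[130:290,290:450]
    cv2.imwrite('pics/%s1.png'%n,cv2.resize(c,None,fx=3,fy=3)[:,:,::-1])
s=arm.state();m=vision.camera_model('wrist');A=rot(m['attitude'])
T=rot(s['tcp_rot'])
for h in (0,18.7,60):
    q=A.T@(s['position']-T[:,2]*h-m['eye']);print(h,m['K']@(q/q[2]),q)
print('cam in tool',T.T@(m['eye']-s['position']))
f=np.load('pics/w2.npz');print(f['d'][255:300:5,268:300:4])
```

```text
0 [283.46394513 245.7255748    1.        ] [  0.61988438  18.03975051 184.48969583]
18.7 [283.62366469 258.77467565   1.        ] [  0.63994073  22.87100374 166.42457502]
60 [284.13801183 300.79687944   1.        ] [  0.6842363   33.54109778 126.52674135]
cam in tool [  -0.81388363  -65.09120781 -173.56479189]
[[142.96532  141.73396  142.02853  142.5041   143.15501  142.29099
  143.14308  142.8894  ]
 [136.3065   136.40204  137.00981  137.99954  137.24594  138.46454
  136.80424  137.11671 ]
 [132.37666  132.79861  132.6987   132.90541  131.99545  131.85834
  132.82579  131.5555  ]
 [127.86688  126.89662  127.88188  127.36568  127.74596  128.221
  127.30123  127.72952 ]
 [123.57743  124.01799  123.4736   123.26983  124.041725 123.0217
  124.02538  122.825516]
 [119.48861  120.08675  118.10006  118.74656  120.37297  118.828575
  118.77324  120.78653 ]
 [116.856926 114.73107  116.26764  115.821526 114.933685 115.23722
  117.04202  115.41891 ]
 [109.24336  108.80251  116.478676 115.68119  115.596565 116.87385
  108.767334 109.83154 ]
 [106.89532  106.82017  106.75034  116.64241  116.54058  117.225266
  106.844826 106.69697 ]]
```

View pics/side1.png

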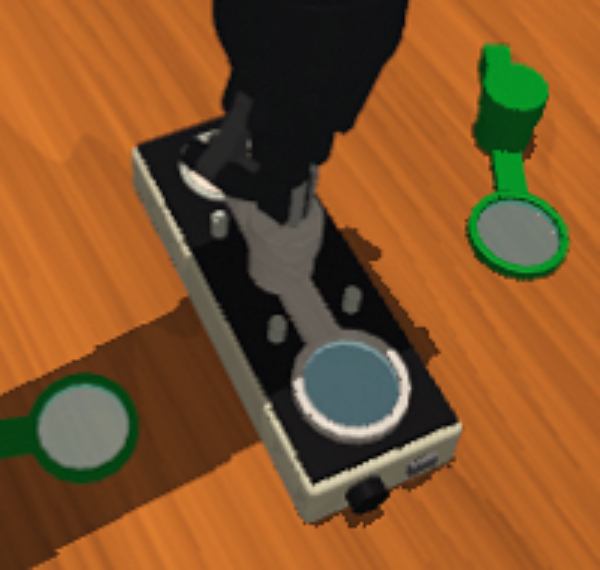

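View pics/top1.png

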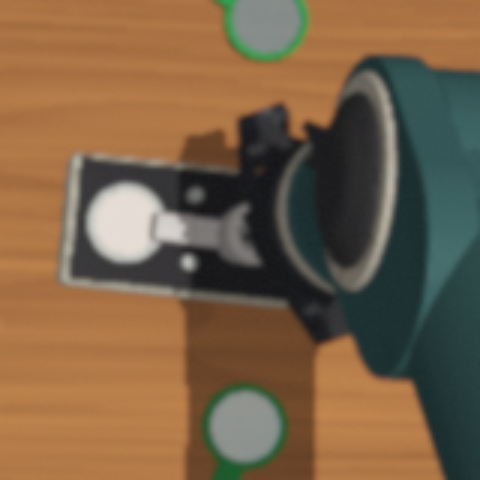

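Run:
```python
from h import *
f=np.load('pics/w2.npz');d=f['d'];p=f['p'];m={k:f[k] for k in('K','eye','attitude')};m['k1']=float(f['k1'])
for c in (262,273,283,293,305):
    for r in range(205,300,8):
        w=m['eye']+rays(m,[[c,r]])[0]*d[r,c];print(c,r,w.round(0),p[r,c])
cv2.imwrite('pics/crop3.png',cv2.resize(p[180:380,190:380],None,fx=3,fy=3)[:,:,::-1])
```

```text
262 205 [ 480. -195.   40.] [49 44 38]
262 213 [ 482. -200.   40.] [44 40 38]
262 221 [ 484. -204.   42.] [42 40 34]
262 229 [ 484. -200.   69.] [137 130 123]
262 237 [ 484. -199.   83.] [139 135 125]
262 245 [ 486. -202.   86.] [165 157 147]
262 253 [ 487. -205.   87.] [164 157 146]
262 261 [ 487. -206.   95.] [74 71 68]
262 269 [ 488. -205.  104.] [37 38 37]
262 277 [ 488. -205.  111.] [34 35 34]
262 285 [ 488. -201.  127.] [34 32 32]
262 293 [ 488. -199.  135.] [36 36 38]
273 205 [ 486. -192.   41.] [50 48 42]
273 213 [ 488. -198.   39.] [45 44 38]
273 221 [ 489. -198.   54.] [142 136 126]
273 229 [ 489. -196.   77.] [138 132 125]
273 237 [ 489. -196.   86.] [167 160 151]
273 245 [ 490. -200.   87.] [163 156 145]
273 253 [ 491. -200.   95.] [115 115 109]
273 261 [ 491. -200.  105.] [114 111 107]
273 269 [ 491. -200.  113.] [113 111 106]
273 277 [ 476. -148.  231.] [116 114 110]
273 285 [ 491. -200.  126.] [118 115 111]
273 293 [ 491. -199.  133.] [30 32 31]
283 205 [ 492. -191.   41.] [83 77 71]
283 213 [ 493. -193.   49.] [168 162 152]
283 221 [ 494. -195.   59.] [137 132 121]
28
[... 647 characters left out ...]
110]
293 261 [ 498. -197.  106.] [115 112 106]
293 269 [ 498. -197.  113.] [117 114 109]
293 277 [ 498. -197.  120.] [116 114 109]
293 285 [ 498. -197.  126.] [117 115 110]
293 293 [ 497. -197.  133.] [33 29 28]
305 205 [ 503. -185.   48.] [172 164 154]
305 213 [ 505. -189.   49.] [172 164 152]
305 221 [ 506. -193.   49.] [170 163 152]
305 229 [ 509. -198.   47.] [125 119 112]
305 237 [ 504. -193.   78.] [140 133 124]
305 245 [ 504. -195.   87.] [164 158 147]
305 253 [ 506. -198.   86.] [169 162 149]
305 261 [ 505. -199.   96.] [75 73 68]
305 269 [ 505. -199.  104.] [39 37 36]
305 277 [ 504. -199.  112.] [37 33 33]
305 285 [ 501. -195.  128.] [35 32 31]
305 293 [ 501. -194.  135.] [35 35 33]
```

View pics/crop3.png

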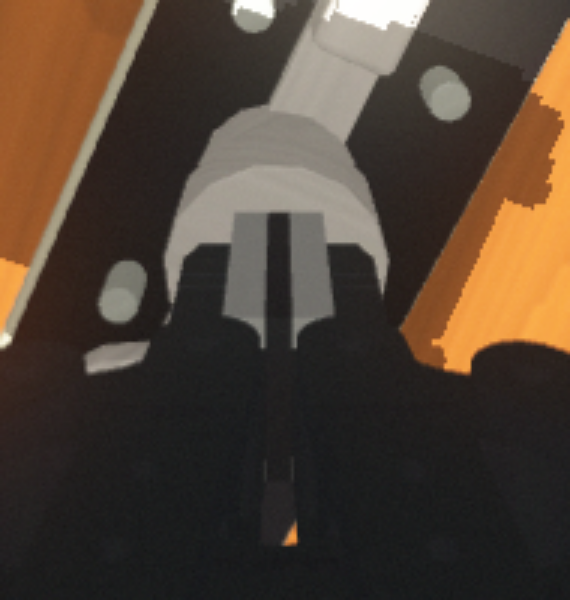

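Run:
```python
from h import *
f=np.load('pics/w1.npz');d=f['d'];p=f['p'];m={k:f[k] for k in('K','eye','attitude')};m['k1']=float(f['k1'])
for c in (145,165,175,388,395,405):
    for r in range(258,310,6):
        w=m['eye']+rays(m,[[c,r]])[0]*d[r,c];print(c,r,w.round(0),p[r,c])
```

```text
145 258 [ 355. -333.    0.] [224 132  55]
145 264 [ 355. -341.    0.] [219 126  54]
145 270 [ 356. -349.   -1.] [214 125  54]
145 276 [ 444. -213.  254.] [109  63  36]
145 282 [ 448. -209.  266.] [94 82 72]
145 288 [ 450. -208.  271.] [104  92  86]
145 294 [ 451. -208.  275.] [104  91  84]
145 300 [ 453. -208.  279.] [49 33 28]
145 306 [ 454. -207.  282.] [39 28 23]
165 258 [ 378. -328.    0.] [236 148  62]
165 264 [ 449. -209.  250.] [112  96  85]
165 270 [ 451. -208.  256.] [111  94  86]
165 276 [ 453. -208.  262.] [61 38 24]
165 282 [ 454. -208.  265.] [58 36 23]
165 288 [ 455. -210.  266.] [53 31 20]
165 294 [ 455. -213.  265.] [52 34 24]
165 300 [ 456. -214.  266.] [49 32 25]
165 306 [ 456. -216.  267.] [46 30 22]
175 258 [ 390. -326.   -0.] [242 157  67]
175 264 [ 453. -208.  250.] [68 41 28]
175 270 [ 454. -209.  253.] [65 38 23]
175 276 [ 455. -211.  254.] [64 38 24]
175 282 [ 455. -213.  254.] [59 37 21]
175 288 [ 456. -215.  256.] [58 36 23]
175 294 [ 456. -218.  255.] [55 36 23]
175 300 [ 457. -220.  256.] [50 32 24]
175 306 [ 457. -223.  256.] [49 33 25]
388 258 [ 643. -2
[... 347 characters left out ...]
652. -269.   -0.] [219 129  56]
395 264 [ 540. -189.  251.] [99 92 86]
395 270 [ 539. -189.  255.] [34 22 21]
395 276 [ 538. -190.  260.] [33 24 20]
395 282 [ 538. -192.  260.] [32 24 18]
395 288 [ 539. -195.  261.] [34 23 19]
395 294 [ 540. -197.  260.] [31 25 20]
395 300 [ 540. -199.  262.] [30 24 18]
395 306 [ 540. -201.  262.] [28 22 17]
405 258 [ 663. -266.    0.] [223 131  56]
405 264 [ 665. -273.    1.] [214 129  63]
405 270 [ 542. -188.  256.] [96 91 86]
405 276 [ 540. -188.  262.] [95 91 86]
405 282 [ 539. -189.  266.] [33 25 24]
405 288 [ 538. -190.  270.] [27 20 17]
405 294 [ 538. -192.  270.] [27 21 21]
405 300 [ 539. -194.  271.] [29 22 18]
405 306 [ 539. -196.  271.] [24 19 18]
```

The depth readings show the real finger ends about 35 mm short of the stated TCP: at z≈92 shut with the TCP at 57, and at about 250 open with the TCP at 200. The xy position agrees to within 1 mm. So the gripper shut above the knob. I'll open it, go 30 mm lower and watch the force.

```bash
python3 -m inch '[0,0,0,0,0,0, 0,0,0,0,0,0, 0,0,0,0,0,0, 0,0,0,0,0,0, 0,0,0,0,0,0]' 0 && python3 -m inch '[0,0,0.01,0,0,0, 0,0,0.01,0,0,0, 0,0,0.005,0,0,0, 0,0,0.005,0,0,0, 0,0,0,0,0,0]' && python3 -m inch '[0,0,0,0,0,0, 0,0,0,0,0,0, 0,0,0,0,0,0, 0,0,0,0,0,0, 0,0,0,0,0,0]' 1 60
python3 - <<'E'
from workcell import arm, vision
from h import *
s=arm.state();print(s['time'],s['position'],s['q'],s['ft_force'],s['torque'],s['width'])
m=vision.camera_model('wrist');p,d=vision.snapshot('wrist');np.savez('pics/w3.npz',p=p,d=d,**m);cv2.imwrite('pics/w3.png',p[:,:,::-1])
E
```

```text
time: 5.3
position: [499.0, -208.7, 57.3]
tcp_rot: [0.0, 0.984, 0.177, -0.0]
ft_force: [-0.3, 0.5, 0.7]
width: 84.7
time: 5.92
position: [498.8, -208.6, 26.8]
tcp_rot: [-0.0, 0.984, 0.177, -0.0]
ft_force: [-0.9, 0.8, 0.3]
width: 85.8
time: 6.55
position: [499.1, -208.8, 27.7]
tcp_rot: [0.0, 0.984, 0.177, 0.0]
ft_force: [-1.7, 0.2, 5.7]
width: 34.2
6.55 [ 499.09874414 -208.83386083   27.73906583] [ 0.68540838  0.58389509 -0.44327617  1.96245728  0.3871633   0.67790778
  0.35663723] [-1.70473647  0.22426342  5.68353647] [ 0.11827828  0.37676532 -0.02575292] 34.17761659821498
```

View pics/w3.png

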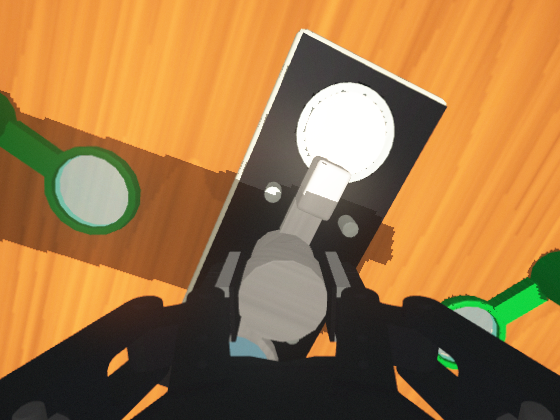

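The knob at (283,300) is held between both pads, width 34 mm. Next I'll measure its offset from the tool axis, then lift.

```bash
python3 -m inch '[0,0,-0.005,0,0,0, 0,0,-0.01,0,0,0, 0,0,-0.01,0,0,0, 0,0,-0.01,0,0,0, 0,0,-0.01,0,0,0, 0,0,0,0,0,0, 0,0,0,0,0,0]' - 80
cat > kn.py <<'E'
from h import *
def knob(f,s=None):
    f=np.load(f);p,d=f['p'],f['d'];m={k:f[k] for k in('K','eye','attitude')};m['k1']=float(f['k1'])
    v,u=np.mgrid[0:420,0:560];uv=np.c_[u.ravel(),v.ravel()]
    P=(m['eye']+rays(m,uv)*d.ravel()[:,None]).reshape(420,560,3)
    return p,d,m,P
E
python3 - <<'E'
from workcell import arm, vision
from kn import *
s=arm.state();print(s['time'],s['position'],s['q'],s['ft_force'],s['torque'],s['width'])
np.save('pics/s4.npy',np.r_[s['position'],s['tcp_rot']])
m=vision.camera_model('wrist');p,d=vision.snapshot('wrist');np.savez('pics/w4.npz',p=p,d=d,**m);cv2.imwrite('pics/w4.png',p[:,:,::-1])
T=rot(s['tcp_rot'])
for n,lo,hi,dz in (('w3',80,92,0),('w4',112,132,37)):
    p,d,m,P=knob('pics/%s.npz'%n);Z=P[...,2]
    mask=(Z>lo)&(Z<hi)&(p.min(2)>85)
    for c in blobs(mask,200):
        w=plane(m,c.reshape(-1,2),np.median(Z[mask]))
        tl=(w-s['position'])@T;print(n,np.median(Z[mask]),len(c),cv2.minEnclosingCircle(w[:,:2].astype(np.float32)),cv2.minEnclosingCircle(tl[:,:2].astype(np.float32)),tl.min(0)[:2],tl.max(0)[:2])
p,d=vision.snapshot('side');cv2.imwrite('pics/side2.png',p[:,:,::-1])
E
```

```text
time: 7.48
position: [498.8, -208.8, 72.2]
tcp_rot: [0.0, 0.984, 0.177, -0.0]
ft_force: [-0.4, -0.4, -1.4]
width: 34.2
7.475 [ 498.76683003 -208.79709939   72.16726256] [ 0.71865943  0.51611283 -0.48258883  1.94349192  0.33850083  0.76176166
  0.39741096] [-0.42771376 -0.42827576 -1.42766609] [-0.0140125   0.01331803 -0.0062878 ] 34.16623347680047
w3 86.44522348469019 261 ((497.9613342285156, -208.9412384033203), 18.91378402709961) ((-0.8097938895225525, -0.14576229453086853), 18.913789749145508) [-17.5272739  -18.98574154] [16.68160049 18.76585245]
w4 130.56778623704918 63 ((511.638671875, -188.6819610595703), 5.444988250732422) ((19.05402946472168, -14.372293472290039), 5.444988250732422) [ 15.67800933 -18.64646076] [ 22.79068435 -10.09592643]
w4 130.56778623704918 63 ((474.684326171875, -202.6182861328125), 5.163595199584961) ((-20.440406799316406, -14.182086944580078), 5.163597583770752) [-23.97973127 -18.65472124] [-17.26166839  -9.69272889]
w4 130.56778623704918 272 ((497.36505126953125, -206.70677185058594), 20.857784271240234) ((-0.6045881509780884, -2.4488024711608887), 20.85776710510254) [-17.58754147 -23.00730182] [16.28666088 18.32910851]
```

View pics/w4.png

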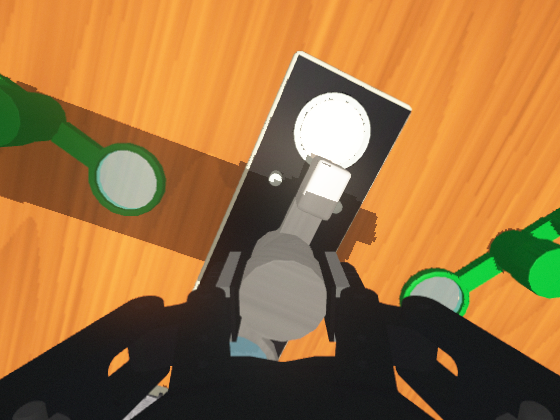

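View pics/side2.png

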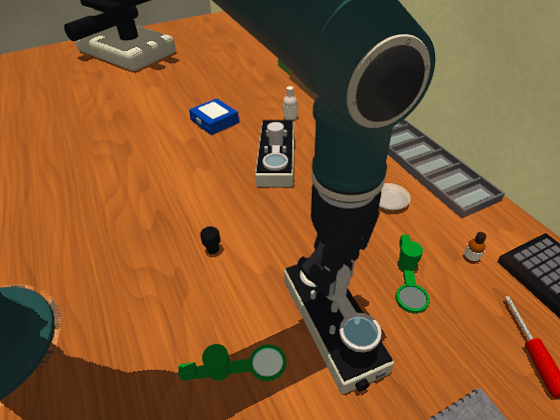

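```bash
python3 -m inch '[0,0,0,0,0,0.1745, 0,0,0,0,0,0.1745, 0,0,0,0,0,0.1745, 0,0,0,0,0,0.1745, 0,0,0,0,0,0.1745, 0,0,0,0,0,0.1745, 0,0,0,0,0,0.1745, 0,0,0,0,0,0.1745]'; python3 -c "
from workcell import arm
print(arm.state()['q'])"
python3 -m inch '[0,0,0,0,0,0.1745, 0,0,0,0,0,0.1745, 0,0,0,0,0,0.1745, 0,0,0,0,0,0.1745, 0,0,0,0,0,0.1745, 0,0,0,0,0,0.1745]'; python3 -c "
from workcell import arm
print(arm.state()['q'])"
```

```text
time: 8.57
position: [498.7, -208.5, 71.8]
tcp_rot: [0.0, 0.866, -0.499, -0.0]
ft_force: [-0.6, -0.6, -1.0]
width: 33.6
[ 0.45247523  0.46698821 -0.14693077  1.96113786  0.09989846  0.72118738
 -0.79963892]
time: 9.32
position: [498.8, -208.4, 71.8]
tcp_rot: [-0.0, -0.501, 0.866, 0.0]
ft_force: [0.6, -0.5, -1.2]
width: 33.6
[ 0.24791627  0.45798949  0.10672286  1.97505734 -0.07199675  0.71293009
 -1.69418837]
```

Plenty of joint range left; finish the half turn.

```bash
python3 -m inch '[0,0,0,0,0,0.1745, 0,0,0,0,0,0.1745, 0,0,0,0,0,0.1745, 0,0,0,0,0,0.1745, 0,0,0,0,0,0, 0,0,0,0,0,0]'
python3 - <<'E'
from workcell import arm, vision
from kn import *
s=arm.state();print(s['time'],s['position'],s['tcp_rot'],s['q'],s['ft_force'],s['width'])
m=vision.camera_model('wrist');p,d=vision.snapshot('wrist');np.savez('pics/w5.npz',p=p,d=d,**m);cv2.imwrite('pics/w5.png',p[:,:,::-1])
T=rot(s['tcp_rot']);print('heading',np.degrees(np.arctan2(T[1,0],T[0,0])))
p,d,m,P=knob('pics/w5.npz');Z=P[...,2]
for lo,hi in((33,44),(85,100),(100,111),(112,134)):
  mask=(Z>lo)&(Z<hi)&((P[...,:2]-[500,-209])**2).sum(2).__lt__(150**2)
  for c in blobs(mask,150):
    w=plane(m,c.reshape(-1,2),np.median(Z[mask]))
    print(lo,np.median(Z[mask]),len(c),cv2.minAreaRect(w[:,:2].astype(np.float32)))
E
```

```text
time: 10.07
position: [498.9, -208.4, 72.0]
tcp_rot: [-0.0, -0.179, 0.984, 0.0]
ft_force: [-0.0, 0.0, 0.1]
width: 33.7
10.075 [ 498.93347631 -208.44036552   72.03859361] [-2.17669356e-04 -1.78946839e-01  9.83858715e-01  1.06423788e-04] [ 0.11202811  0.46479333  0.2764899   1.9839854  -0.18715837  0.71735081
 -2.27951109] [-0.03427526  0.04385502  0.10629379] 33.67015724841971
heading -159.38315185968753
33 40.392515386994276 908 ((499.6076965332031, -223.16049194335938), (183.47996520996094, 76.93985748291016), 85.64654541015625)
85 92.30497302572698 144 ((495.70452880859375, -161.21156311035156), (26.911624908447266, 23.82220458984375), 13.4800386428833)
85 92.30497302572698 350 ((497.505126953125, -233.47586059570312), (59.04774475097656, 27.956300735473633), 84.44507598876953)
100 106.37756093431506 157 ((495.56939697265625, -250.9128875732422), (23.80931282043457, 16.478248596191406), 85.9279556274414)
112 130.3362601785161 518 ((499.0030212402344, -214.2017822265625), (50.92411422729492, 47.53156280517578), 57.863162994384766)
```

View pics/w5.png

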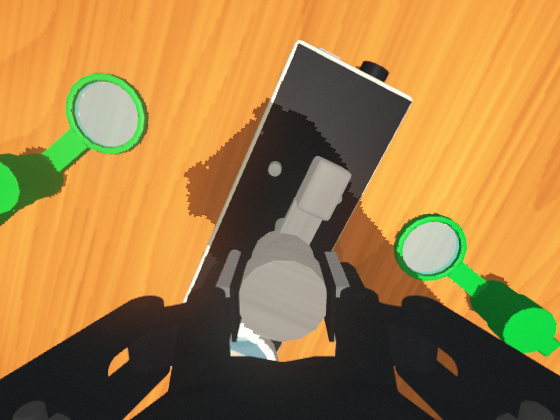

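The arm is turned end for end, with the block at (325,187) over the plain end and the ring at the bottom. Block axis 85.9° against lamp axis 85.6°. I'll lower it in stages with force checks.

```bash
python3 -m inch '[0.0006,-0.0006,0.008,0,0,0, 0,0,0.008,0,0,0, 0,0,0.006,0,0,0, 0,0,0.004,0,0,0, 0,0,0,0,0,0]'; python3 -m inch '[0,0,0.003,0,0,0, 0,0,0.003,0,0,0, 0,0,0.002,0,0,0, 0,0,0,0,0,0]'
```

```text
time: 10.75
position: [498.4, -209.5, 45.9]
tcp_rot: [-0.0, -0.177, 0.984, 0.0]
ft_force: [-0.2, 0.5, -1.3]
width: 33.8
time: 11.25
position: [498.8, -209.6, 38.2]
tcp_rot: [0.0, -0.177, 0.984, -0.0]
ft_force: [1.0, -0.3, -1.4]
width: 33.8
```

No contact force, and the hub is on the pin. Continue.

```bash
python3 -m inch '[0,0,0.003,0,0,0, 0,0,0.003,0,0,0, 0,0,0.002,0,0,0, 0,0,0,0,0,0]'; python3 -m inch '[0,0,0.0015,0,0,0, 0,0,0,0,0,0]'
python3 - <<'E'
from workcell import arm, vision
from kn import *
m=vision.camera_model('wrist');p,d=vision.snapshot('wrist');np.savez('pics/w6.npz',p=p,d=d,**m);cv2.imwrite('pics/w6.png',p[:,:,::-1])
p,d,m,P=knob('pics/w6.npz');Z=P[...,2]
print('knob z',np.median(Z[285:315,265:300]),arm.state()['ft_force'])
E
```

```text
time: 11.75
position: [498.7, -209.6, 30.1]
tcp_rot: [0.0, -0.177, 0.984, -0.0]
ft_force: [0.6, -1.2, -2.5]
width: 33.9
time: 12.0
position: [498.7, -209.6, 28.7]
tcp_rot: [0.0, -0.177, 0.984, -0.0]
ft_force: [1.6, -0.8, -2.5]
width: 33.7
knob z 87.33147968828948 [ 1.72887968 -0.67262458 -1.2157002 ]
```

View pics/w6.png

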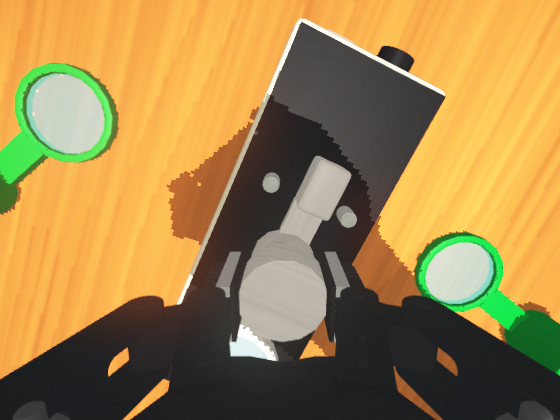

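The arm is between the posts at (271,183) and (346,216), within about 1 mm of seated. Release and back off.

```bash
python3 -m inch '[0,0,0.0005,0,0,0, 0,0,0,0,0,0, 0,0,0,0,0,0, 0,0,0,0,0,0, 0,0,0,0,0,0]' 0; python3 -m inch '[0,0,-0.01,0,0,0, 0,0,-0.02,0,0,0, 0,0,-0.04,0,0,0, 0,0,-0.04,0,0,0, 0,-0.03,-0.04,0,0,0, 0,-0.04,-0.02,0,0,0, 0,-0.04,0,0,0,0, 0,0,0,0,0,0]'
python3 - <<'E'
from workcell import arm, vision
from kn import *
m=vision.camera_model('wrist');p,d=vision.snapshot('wrist');np.savez('pics/w7.npz',p=p,d=d,**m);cv2.imwrite('pics/w7.png',p[:,:,::-1])
p,d=vision.snapshot('top');np.savez('pics/top7.npz',p=p,d=d);cv2.imwrite('pics/top7.png',p[:,:,::-1])
p,d=vision.snapshot('side');cv2.imwrite('pics/side7.png',p[:,:,::-1])
s=arm.state();print(s['time'],s['position'],s['ft_force'],s['width'])
p,d,m,P=knob('pics/w7.npz');Z=P[...,2]
for lo,hi in((33,95),(44,53),(56,70),(78,95)):
  mask=(Z>lo)&(Z<hi)&((P[...,:2]-[500,-209])**2).sum(2).__lt__(130**2)
  for c in blobs(mask,60):
    w=plane(m,c.reshape(-1,2),np.median(Z[mask]) if lo>33 else 40)
    print(lo,np.median(Z[mask]),len(c),cv2.minAreaRect(w[:,:2].astype(np.float32)))
# plane fit of bar+ring top for tilt
mask=(Z>44)&(Z<52)&((P[...,:2]-[500,-209])**2).sum(2).__lt__(105**2)&(p.min(2)>-1)
mk=(Z>80)&(Z<92)&((P[...,:2]-[499,-209])**2).sum(2).__lt__(15**2)
Q=P[mk];print('knob',np.linalg.lstsq(np.c_[Q[:,:2]-[499,-209],np.ones(len(Q))],Q[:,2],rcond=None)[0])
Q=P[mask];print('ring/bar z',np.linalg.lstsq(np.c_[Q[:,:2]-[499,-209],np.ones(len(Q))],Q[:,2],rcond=None)[0])
E
```

```text
time: 12.68
position: [498.6, -209.5, 28.3]
tcp_rot: [-0.0, -0.177, 0.984, 0.0]
ft_force: [0.0, -0.3, 0.2]
width: 85.4
time: 13.68
position: [536.8, -316.0, 199.2]
tcp_rot: [0.0, -0.175, 0.985, -0.001]
ft_force: [-0.2, 0.5, -0.8]
width: 85.2
13.825 [ 536.70633548 -311.44179879  198.13779481] [-0.464022    1.09006425  0.57457275] 85.67650790178375
33 40.75004945847195 431 ((500.9945373535156, -214.05429077148438), (207.9264678955078, 78.23780059814453), 85.69951629638672)
44 46.2505614706005 138 ((505.5277099609375, -150.51156616210938), (53.24700927734375, 56.61896514892578), 12.768123626708984)
44 46.2505614706005 160 ((497.638916015625, -233.54190063476562), (62.366397857666016, 28.276918411254883), 85.22669219970703)
56 62.05848937674875 66 ((502.8546142578125, -220.36163330078125), (31.389694213867188, 13.197928428649902), 22.330947875976562)
56 62.05848937674875 65 ((495.78192138671875, -253.59622192382812), (25.608972549438477, 16.627599716186523), 86.23636627197266)
78 86.22773249385574 103 ((498.93817138671875, -212.1192626953125), (34.31459045410156, 39.302669525146484), 20.22446632385254)
knob [ 2.84453024e-03 -3.92646704e-03  8.63734799e+01]
ring/bar z [ 4.56371680e-03 -2.26679198e-02  4.77525608e+01]
```

View pics/w7.png

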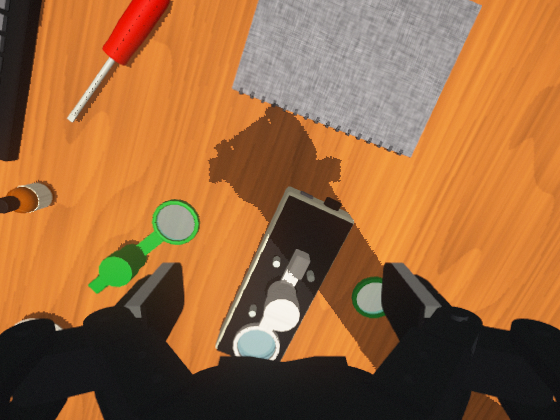

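View pics/side7.png

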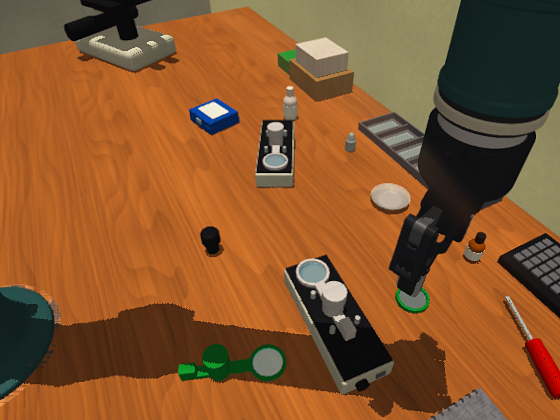

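Seated: knob top is at z 86.3 (86.4 before), tilt about 0.005 rad, the ring lies over the window and holder_b looks unchanged. I'll let the arm settle, then hand in.

```bash
python3 -m inch '[0,0,0,0,0,0, 0,0,0,0,0,0, 0,0,0,0,0,0, 0,0,0,0,0,0]'; python3 -c "
from workcell import arm
print(arm.close_job(), arm.state()['time'])"
```

```text
time: 14.32
position: [537.0, -312.4, 198.3]
tcp_rot: [-0.0, -0.177, 0.984, 0.0]
ft_force: [0.1, -0.0, -0.3]
width: 85.6
the job is handed in; nothing more can be done
the job is handed in; nothing more can be done
```

I lifted the back-to-front arm about 44 mm off its pin, turned it 180° and refitted it on the same pin with its ring over the window. I handed the job in at about 14.3 s; no verdict is reported.

**Last checks:**
- **Height:** the knob top is at z 86.3 mm, the same as when it was first seated.
- **Tilt:** about 0.005 rad on the knob top. A rougher fit over the ring and bar gave about 0.02 rad.
- **Ring:** in the pictures it lies over the window. I measured it about 62 mm from the knob, where 70 mm is nominal; part of it was hidden by the gripper, so that figure is only rough.
- **Arm direction:** the arm lies within about 0.5° of the lamp's centre line.
- **Robot and other arm:** the gripper stands clear at about z 200 with no force on it. The other arm looks unmoved in the side view, though I did not measure it.

**What disagreed:**
- **Finger length:** the first grasp closed on nothing, just above the knob. The wrist camera showed the finger ends about 35 mm short of the stated TCP, so I opened the gripper, went 30 mm lower and gripped the knob.
- **Camera positions:** the top and wrist cameras differed by 1–2 mm, up to about 4 mm in the last wrist view from farther off. That is slightly more than the stated calibration error.
- **Grip width:** it read 34 mm on the 36 mm knob.

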